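# Prise open the emergency medicines case and restock it

## Task

Use the blade of the tablet spatula, not the gripper, to prise up the snap-shut lid of the emergency medicines case at the lip in the middle of its front, and with the blade swing the lid right back past upright to its stop, where it stays open by itself. Lay the spatula flat on the worktop clear of the case, then put the small squat carton flat and lengthwise (front to back) into the empty middle compartment and leave the case open for the pharmacist's check. Leave the longer, flatter carton and the loose amber bottle where they are.

Things in the scene. Friction and masses are not known exactly. Their poses are not given: they have to be found in the camera images.
- case: Emergency medicines case, fixed to the worktop: grey plastic tray with light grey hinged lid, 106 mm deep (its x), 190 mm wide (its y), tray rim 46 mm high, 60 mm high with lid shut. Origin: centre of its underside; x axis points from the front to the hinge side, y to the left, z up. Walls and floor 3 mm thick
- ledge (a point): Middle of the front edge of the pry ledge: a flat shelf 64 mm wide, its top level with the tray rim (46 mm above the worktop), standing 15 mm out from the front wall. The blade can slide in over it, along the case's +x, under the lid's lip: the gap is 7 mm high, 56 mm wide and open right through into the case. Axes as the case's
- lip (a point): On the lid: middle of the front lower edge of its pry lip, a tongue 56 mm wide and 3.5 mm thick that stands 11 mm out over the ledge; with the lid shut it is 7 mm above the ledge and 1 mm behind the ledge's front edge. Turns with the lid
- hinge (a point): Middle of the lid's hinge axis, at the top of the case's back; the axis lies along the case's y; 125 mm behind the lip. The flat inner face of the lid lies 7 mm from the axis (above it when shut)
- lid (a joint): Lid angle, rad: 0 shut, grows as the front rises, 1.57 upright, stop at 1.85. Two sprung ball catches hold it shut (about 2.2 N up at the lip frees it); they let go within the first 0.07 rad, then the lid rests ajar on them at about 0.12 rad. Little hinge friction: let go above that it falls back to there, well past upright (1.6) it falls open to the stop. Mass 70 g
- spatula_grip (a point): Centre of the spatula's handle (80 mm long, 16 mm wide, 6 mm thick, blue). The spatula is 200 mm long, about 35 g and lies flat on the worktop; its underside is 5 mm below this point. x axis points from the blade to the handle's end, z up. The handle begins 120 mm from the blade tip
- spatula_tip (a point): Middle of the end edge of the spatula's steel blade, 160 mm from the handle's centre on the -x side and 4 mm lower. Blade 88 mm long, 28 mm wide, 2 mm thick, flat, its underside 1 mm below this point; then a neck 8 mm wide to the handle. Axes as spatula_grip
- carton_mid (a point): Centre of the small squat medicine carton to be loaded: 40 mm (its x) by 80 mm (its y) by 30 mm high, lying flat, loose, z up
- long_carton_mid (a point): Centre of a bystander: a longer, flatter carton, 46 mm (x) by 110 mm (y) by 20 mm high, loose; to be left alone
- amber_bottle_mid (a point): Centre of a bystander: amber tablet bottle with a dark cap, 50 mm wide, 85 mm high, loose, by itself at the left front of the worktop; to be left alone
- well (a point): Centre of the floor of the empty middle compartment, 3 mm above the worktop; axes as the case's. It is 60 mm wide (y) and 100 mm long (x), between two front-to-back dividers only 17 mm high above the worktop; the outer wells hold blister packs and vials under 20 mm high
- spatula: The spatula; origin on its underside in the middle of its length, 60 mm from spatula_grip towards the blade; axes as spatula_grip
- carton: The small squat carton; origin in the centre of its underside, 15 mm below carton_mid
- long_carton: The longer, flatter carton; origin in the centre of its underside
- amber_bottle: The amber bottle; origin in the centre of its underside
There are look-alikes about, which are no part of the job. What is shaped like the carton but red is not meant.

How it is judged:
On the way, in this order (a step that is already met when the one before it is completed fails the run):
1. the lid is popped off its catches by the spatula (value of joint lid above 0.09 rad and contact force between spatula and lid above 0.03 N), for 0.1 s.
2. the lid stands open past upright, before the carton goes in (value of joint lid above 1.65 rad and horizontal distance between carton_mid and well above 0.1 m), for 0.2 s.
At the end, for the whole second after the job is handed in: The lid stands open past 1.65 rad; the small carton lies flat on the floor of the middle compartment, within 22 mm of its centre and lengthwise within 0.35 rad; the spatula lies flat on the worktop without touching the case; all at rest (value of joint lid above 1.65 rad and z of carton_mid in the frame of case between 0.013 and 0.022 m and horizontal distance between carton_mid and well below 0.022 m and angle between the y axis of carton and the x axis of case, either way round below 0.35 rad and angle between carton's own z axis and vertical below 0.1 rad and linear speed of each of carton, spatula below 0.02 m/s and height (world z) of spatula below 0.006 m and angle between spatula's own z axis and vertical below 0.06 rad and contact force between spatula and case below 0.02 N).
It fails at once if the gripper or arm, not the blade, works the lid before it is open (value of joint lid below 1.5 rad and contact force between any of the fingers, the arm and lid above 1 N).
It fails at once if the longer carton is shifted more than 30 mm (distance of long_carton from where it was at the start of the episode above 0.03 m).
It fails at once if the amber bottle is shifted or knocked over (distance of amber_bottle from where it was at the start of the episode above 0.03 m or angle between amber_bottle's own z axis and vertical above 0.4 rad).
It also fails if it takes over 64 s, if anything falls off the work surface, if the arm or the gripper's body presses on something with over 40 N, if the wrist force passes 120 N, or if a joint passes its speed limit or range.

## Robot

A 7-joint arm with a two-finger parallel gripper is mounted at the origin on a cart in front of the work surface, level with it; the furniture and walls round the work are solid. World frame = base frame: x ahead of the robot, y to its left, z up, the work surface at z = 0. Lengths are in m, angles in rad, forces in N, time in s.
With the tool pointing down it reaches from about 0.4 to 0.9 m from the base axis. Payload 5.6 kg.
Tool frame: the origin (TCP) lies midway between the tips of the shut fingers; the grasp point (between the pads) lies arm.hold_point_z behind it (arm.hold_point_z is the distance from the TCP to the grasp point, in m); x points along the fingers, z is the direction in which the jaws open and shut, and the axes are right-handed (so a half turn about x gives the same grasp; the last joint's range is limited). The gripper opens to 92 mm and grips with 3 to 60 N. Pads are 20 mm wide; open, the fingers measure 128 mm over their backs; the gripper's body (75 mm by 189 mm) begins 69 mm behind the grasp point.
Start: joints at [-1.26, 0.468, -0.012, 1.603, 0.006, 1.071, -0.056], TCP at [0.225, 0.61, 0.215] pointing down, gripper open.
Joint ranges: [-2.53, 2.53], [-0.31, 2.02], [-1.57, 1.55], [0.28, 2.44], [-1.29, 4.43], [0.15, 1.84], [-2.92, 2.92]. Speed limits (rad/s): [2.57, 2.57, 3.14, 3.14, 3.14, 3.14, 3.14].

## Interface

Orientations are given as a unit quaternion [w, x, y, z].
In Python, from cell import arm gives the robot as it stands.
- The arm moves only by the shell command python3 -m crank 'ROWS'. ROWS is JSON, a list that holds one entry, the list of rows, each a list of 5 numbers: the shift along the tool's x, y, z in mm, then the turn about the tool's x in degrees, then the finger opening in mm, from 0 to 91.9. In form: [[[dx, dy, dz, roll, jaw], ...]]. A call has 1 to 10 rows; each row shifts and turns the pose as measured when the row begins, along the tool's axes as they then stand; what a row does not reach is not made up. A row lasts 1/10 s, in which the tool goes at most 50 mm and 8.59 degrees, less where a joint would pass 70% of its speed; a pose out of reach is approached as far as the arm can. A call is refused whole if a number of a shift passes 50 or a number of a turn 8.59, either way. A call with a gripper value outside its range is refused whole. The fingers move at their own pace and stop on an object; the grip force is fixed at half the most. Time passes only in rows, so rows that do not move let the fingers close. It gives the time, the measured TCP pose, the force and the opening at its end, in the units of the state.
- arm.state(): the state, without advancing time (a new reading comes with each control period).
- arm.camera(name): name is "scene" or "top" or "wrist"; returns a dict with "color" (384x512x3 uint8, red, green, blue), "depth" (384x512 float32, m along the optical axis (not along the pixel's ray), 0 where there is no reading), "intrinsics" (3x3 intrinsics, pixels), "R" (3x3) and "t" (3): a world point X has camera coordinates R X + t. Camera axes: x right, y down, z forward; pixel columns grow to the right and rows downward; lengths in m; the calibration is good to about 2 mm. A picture is of the moment at which its call begins.
- arm.hand_in(): hands the job in, once; it reports no verdict.
The state is a dict: "time": time; "q": joint angles; "joint_vel": joint speeds; "joint_torque": joint torques, N m; "tcp_pos": TCP position; "ee_rot": TCP orientation; "contact_force": force on the tool from outside, world axes, zero at the start; "torque": the same for the moment, N m; "width": opening from 0.0 (shut) to 1.0 (fully open).
Only numpy, scipy, OpenCV 4.12 (cv2) and the standard library are available. Lean on these libraries where they do the work, as an engineer would, in place of code of your own. Each camera call takes 0.05 s, during which the arm holds its last target. There are 200 camera calls.

## Working session

There is one attempt and no reset: what is moved stays moved. The work goes in short steps, Python scripts to look and compute and a shell command to move; the robot and the scene stay as the last step left them, time stands still between calls to the robot, and variables do not carry over. Pictures are saved under pics/ and viewed, about 8 in all and at most 12, crops included, and the job is handed in when it is done.

```bash
ls; mkdir -p pics
cat > h.py <<'E'
import numpy as np, cv2
from cell import arm
def snap(n,f):
    c=arm.camera(n); cv2.imwrite('pics/'+f+'.png',c['color'][:,:,::-1]); np.savez('pics/'+f+'.npz',**c); return c
def load(f): return np.load('pics/'+f+'.npz')
def px(c,u,v,z=None):
    """world point at pixel u,v; on plane z if given, else by depth"""
    K,R,t=c['intrinsics'],c['R'],c['t']; d=np.linalg.inv(K)@[u,v,1]; o=-R.T@t; w=R.T@d
    s=float(c['depth'][int(v),int(u)]) if z is None else (z-o[2])/w[2]
    return o+s*w
E
python3 - <<'E'
from h import *
a=snap('scene','s1')
b=snap('top','t1')
im=np.hstack([cv2.imread('pics/s1.png'),cv2.imread('pics/t1.png')])
print(arm.hold_point_z, arm.state())
cv2.imwrite('pics/t1x.png',cv2.resize(b['color'][:,:,::-1],(800,600),interpolation=cv2.INTER_CUBIC))
E
```

```text
pics
0.0187 {'time': 0.1, 'q': array([-1.25995819,  0.4682615 , -0.01157201,  1.60348794,  0.00600554,
        1.07137184, -0.0562873 ]), 'joint_vel': array([-0.00081821, -0.00088398,  0.00131688, -0.00244919, -0.00061374,
        0.00232423, -0.00136592]), 'joint_torque': array([ 1.23440190e-03, -5.21642518e+01, -1.27460825e-02, -2.44367766e+01,
       -5.67974278e-02,  1.40295221e-02,  5.28603550e-05]), 'tcp_pos': array([0.2251367 , 0.60924197, 0.21377154]), 'ee_rot': array([ 0.57980345, -0.40451248,  0.58061545,  0.40383575]), 'contact_force': array([-0.35619271, -0.68010393,  0.26207694]), 'torque': array([-0.02806815,  0.01052655,  0.05340736]), 'width': 1.0004490420983356}
```

View pics/t1x.png

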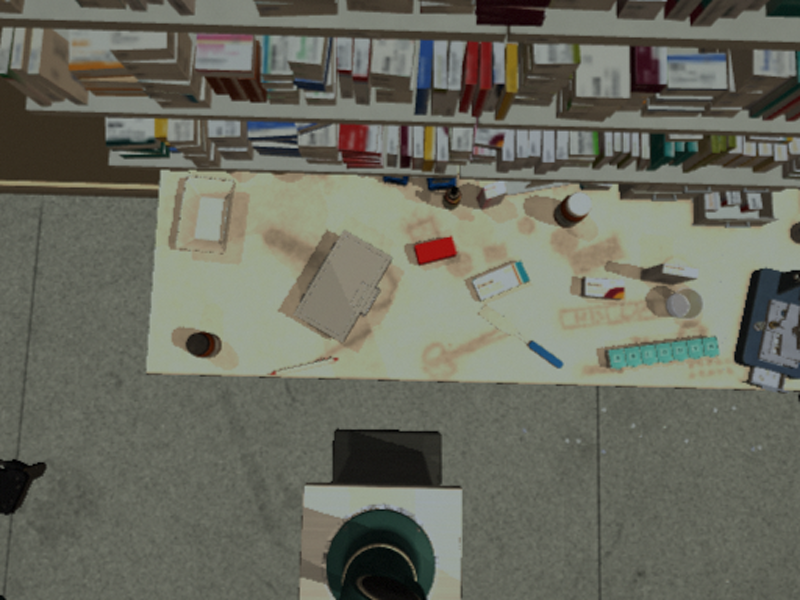

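View pics/s1.png

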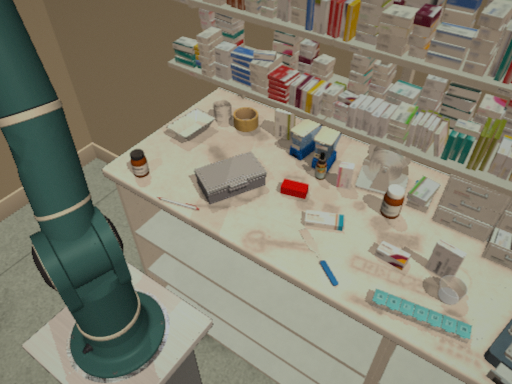

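Run:
```python
from h import *
np.set_printoptions(precision=4,suppress=True)
b=load('t1'); a=load('s1')
k=512/800
for n,p in dict(base=(380,570),case_a=(343,232),case_b=(391,262),case_c=(347,342),case_d=(297,307),lip=(372,300),red=(435,250),teal=(500,281),small=(603,288),blade=(482,308),neck=(528,341),hend=(560,365),amber=(203,344)).items():
    print(n,px(b,p[0]*k,p[1]*k))
def crop(c,x0,y0,x1,y1,s,f): cv2.imwrite('pics/'+f+'.png',cv2.resize(c['color'][y0:y1,x0:x1,::-1],None,fx=s,fy=s,interpolation=cv2.INTER_CUBIC))
crop(b,180,140,420,240,3.3,'c1')
print(b['intrinsics'][0,0], -b['R'].T@b['t'], -a['R'].T@a['t'])
```

```text
base [ 0.0625 -0.0018  0.2255]
case_a [ 0.6644  0.099  -0.0014]
case_b [ 0.5969 -0.0038  0.039 ]
case_c [ 0.4347  0.0822 -0.0001]
case_d [ 0.504   0.1879 -0.0003]
lip [0.5168 0.0314 0.0591]
red [ 0.6266 -0.0931  0.0252]
teal [ 0.5671 -0.228   0.0192]
small [ 0.5569 -0.4355  0.0308]
blade [ 0.5122 -0.1943  0.0008]
neck [ 0.4467 -0.29   -0.0005]
hend [ 0.3993 -0.353   0.01  ]
amber [0.4212 0.3508 0.0819]
390.2011808218931 [ 0.3973 -0.0149  1.2557] [-0.2011 -0.5434  0.9246]
```

View pics/c1.png

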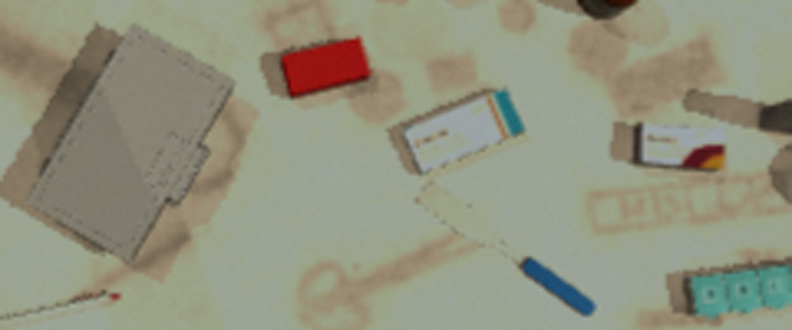

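```bash
cat >> h.py <<'E'
def cloud(c):
    K,R,t=c['intrinsics'],c['R'],c['t']; h,w=c['depth'].shape
    u,v=np.meshgrid(np.arange(w),np.arange(h)); d=c['depth'].astype(float)
    P=np.stack([(u-K[0,2])/K[0,0]*d,(v-K[1,2])/K[1,1]*d,d],-1)
    return (P-t)@R
def rect(P,lo,hi,m=None):
    s=(P[...,2]>lo[2])&(P[...,2]<hi[2])&(P[...,0]>lo[0])&(P[...,0]<hi[0])&(P[...,1]>lo[1])&(P[...,1]<hi[1])
    if m is not None: s&=m
    q=P[s]; r=cv2.minAreaRect((q[:,:2]*1000).astype(np.float32)); return r,np.median(q[:,2]),cv2.boxPoints(r),len(q)
E
python3 - <<'E'
from h import *
np.set_printoptions(precision=1,suppress=True)
b=load('t1'); P=cloud(b)
print('lid',rect(P,(.4,-.05,.05),(.7,.25,.07)))
print('small',rect(P,(.5,-.5,.024),(.62,-.38,.036)))
print('long',rect(P,(.5,-.3,.013),(.63,-.15,.027)))
C=b['color'].astype(int); blue=(C[...,2]>C[...,0]+60)
print('handle',rect(P,(.37,-.4,-.01),(.48,-.25,.02),blue))
print('amber',rect(P,(.35,.28,.06),(.5,.42,.1)))
k=3.3
for p in [(131,25),(233,84),(128,262),(32,196),(190,137),(210,150),(178,205),(160,195)]: print('lid',px(b,p[0]/k+180,p[1]/k+140,.06)*1000)
for p in [(418,200),(431,183),(428,191),(520,266),(587,306),(525,262)]: print('sp',px(b,p[0]/k+180,p[1]/k+140,.003)*1000)
E
```

```text
lid (((543.13037109375, 87.02704620361328), (127.24019622802734, 196.1670379638672), 61.061458587646484), np.float64(0.05949188520235861), array([[426.5,  78.8],
       [598.2, -16.1],
       [659.8,  95.2],
       [488.1, 190.2]], dtype=float32), 2375)
small (((558.27734375, -438.2519226074219), (81.5617904663086, 38.88957214355469), 86.88760375976562), np.float64(0.029689685484706387), array([[ 536.6, -477.9],
       [ 575.5, -480. ],
       [ 579.9, -398.6],
       [ 541.1, -396.5]], dtype=float32), 309)
long (((568.9657592773438, -228.51007080078125), (46.07083511352539, 110.4020004272461), 23.909040451049805), np.float64(0.019777206875184243), array([[ 525.5, -187.4],
       [ 570.3, -288.3],
       [ 612.4, -269.6],
       [ 567.7, -168.7]], dtype=float32), 484)
handle (((421.1579895019531, -323.21466064453125), (75.56867980957031, 12.941737174987793), 55.22646713256836), np.float64(0.007648946675670769), array([[ 394.3, -350.6],
       [ 404.9, -357.9],
       [ 448. , -295.9],
       [ 437.4, -288.5]], dtype=float32), 94)
amber (((420.0086364746094, 361.2137145996094), (43.41620635986328, 44.95553207397461), 40.30473327636719), np.float64(0.08388896259716366), array([[388.9, 364.3],
       [418. , 330. ],
       [451.1, 358.1],
       [422. , 392.4]], dtype=float32), 213)
lid [654.3  93.   60. ]
lid [600.5  -4.9  60. ]
lid [431.1  87.5  60. ]
lid [489.9 178.9  60. ]
lid [549.2  33.9  60. ]
lid [537.5  14.8  60. ]
lid [485.2  43.   60. ]
lid [494.   60.1  60. ]
sp [ 500.6 -188.2    3. ]
sp [ 517.6 -200.7    3. ]
sp [ 509.7 -197.9    3. ]
sp [ 439.  -288.2    3. ]
sp [ 402.1 -353.3    3. ]
sp [ 443. -293.    3.]
```

```bash
cat >> h.py <<'E'
from scipy.spatial.transform import Rotation as Ro
def go(x,y,z,jawyaw=None):
    """remaining move to TCP (mm) and jaw axis yaw (deg, mod 180): tool-axis shift with present yaw, roll, shift after roll"""
    s=arm.state(); w,a,b,c=s['ee_rot']; R=Ro.from_quat([a,b,c,w]); M=R.as_matrix(); p=s['tcp_pos']*1000
    d=np.array([x,y,z])-p; yaw=np.degrees(np.arctan2(M[1,2],M[0,2]))
    print('t',round(s['time'],2),'tcp',p.round(1),'toolx',M[:,0].round(3),'jawyaw',round(yaw,1),'F',s['contact_force'].round(2),'w',round(s['width']*92,1),'q1,q7',s['q'][[0,6]].round(2))
    print(' shift now',(M.T@d).round(1))
    if jawyaw is not None:
        r=-((jawyaw-yaw+90)%180-90) # tool x is down: roll is the negative of yaw
        print(' roll',round(r,1),' shift after roll',((R*Ro.from_euler('x',r,degrees=True)).as_matrix().T@d).round(1))
E
python3 -c "
from h import *
go(438,-299,150,145);go(440,200,215)"
```

```text
t 0.1 tcp [225.1 609.2 213.8] toolx [-0.    -0.001 -1.   ] jawyaw 69.7 F [-0.36 -0.68  0.26] w 92.0 q1,q7 [-1.26 -0.06]
 shift now [  65.  -514.4 -778.1]
 roll -75.3  shift after roll [  65.   621.8 -695.3]
t 0.1 tcp [225.1 609.2 213.8] toolx [-0.    -0.001 -1.   ] jawyaw 69.7 F [-0.36 -0.68  0.26] w 92.0 q1,q7 [-1.26 -0.06]
 shift now [  -0.7 -343.4 -309.4]
```

```bash
python3 -m crank '[[[0,-43,-39,0,60],[0,-43,-39,0,60],[0,-43,-39,0,60],[0,-43,-39,0,60],[0,-43,-39,0,60],[0,-43,-39,0,60],[0,-43,-39,0,60],[0,-43,-39,0,60]]]'; python3 -c "
from h import *
go(438,-299,120,145)"
```

```text
time: 0.9
tcp_pos: [0.4092, 0.2524, 0.2102]
ee_rot: [0.575, -0.408, 0.579, 0.409]
contact_force: [1.2, 1.7, 0.2]
width: 0.65
t 0.9 tcp [409.2 252.4 210.2] toolx [-0.006 -0.003 -1.   ] jawyaw 70.6 F [1.19 1.72 0.22] w 59.8 q1,q7 [-0.75  0.64]
 shift now [  91.5 -211.1 -509.9]
 roll -74.4  shift after roll [  91.5  434.6 -340.2]
```

```bash
python3 -m crank '[[[0,0,-20,8.5,60],[0,0,-20,8.5,60],[0,0,-20,8.5,60],[0,0,-20,8.5,60],[0,0,0,8.5,60],[0,0,0,8.5,60],[0,0,0,8.5,60],[0,0,0,8.5,60],[0,0,0,8.5,60],[0,0,0,8.5,60]]]'; python3 -c "
from h import *
go(438,-299,120,145)"
```

```text
time: 1.9
tcp_pos: [0.3661, 0.1726, 0.2088]
ee_rot: [0.698, 0.094, 0.703, -0.099]
contact_force: [-0.2, -0.4, -0.3]
width: 0.652
t 1.9 tcp [366.1 172.6 208.8] toolx [-0.009 -0.006 -1.   ] jawyaw -15.6 F [-0.17 -0.36 -0.25] w 59.9 q1,q7 [-0.78 -0.78]
 shift now [  91. -434.  197.]
 roll 19.4  shift after roll [  91.  -344.2  329.7]
```

```bash
python3 -m crank '[[[0,-25,40,0,60],[0,-30,40,0,60],[0,-35,35,0,60],[0,-40,30,0,60],[0,-45,20,0,60],[0,-48,10,0,60],[10,-48,10,0,60],[10,-48,5,0,60],[10,-48,5,0,60],[10,-40,0,0,60]]]'; python3 -m crank '[[[15,0,0,8.5,60],[15,0,0,8.5,60],[15,0,0,2.4,60],[0,0,0,0,60]]]';python3 -c "
from h import *
go(438,-299,120,145);snap('wrist','w1')"
```

```text
time: 2.9
tcp_pos: [0.4505, -0.2762, 0.1702]
ee_rot: [0.7, 0.089, 0.702, -0.094]
contact_force: [0.6, 0.9, -0.1]
width: 0.655
time: 3.3
tcp_pos: [0.4451, -0.2848, 0.1219]
ee_rot: [0.673, 0.209, 0.676, -0.217]
contact_force: [0.2, 1.2, -0.9]
width: 0.65
t 3.3 tcp [ 445.1 -284.8  121.9] toolx [-0.008 -0.009 -1.   ] jawyaw -35.0 F [ 0.16  1.2  -0.92] w 59.8 q1,q7 [-0.01  0.21]
 shift now [  2.1 -15.7   2.4]
 roll -0.0  shift after roll [  2.1 -15.7   2.4]
```

View pics/w1.png

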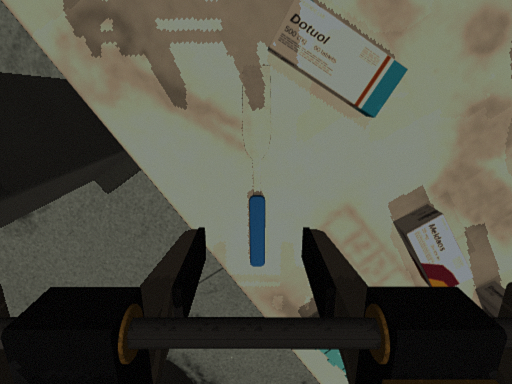

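Run:
```python
from h import *
np.set_printoptions(precision=1,suppress=True)
c=load('w1'); 
for p in [(257,192),(257,267),(250,230),(265,230)]: print(p,px(c,*p,.008)*1000)
for p in [(242,70),(270,70),(257,65)]: print(p,px(c,*p,.002)*1000)
C=c['color'].astype(int); print(rect(cloud(c),(.35,-.4,-.01),(.5,-.25,.02),C[...,2]>C[...,0]+50))
```

```text
(257, 192) [ 446.  -289.8    8. ]
(257, 267) [ 398.  -358.8    8. ]
(250, 230) [ 416.8 -319.2    8. ]
(265, 230) [ 429.4 -328.     8. ]
(242, 70) [ 499.  -190.5    2. ]
(270, 70) [ 519.3 -204.8    2. ]
(257, 65) [ 512.2 -194.8    2. ]
(((420.9831237792969, -325.5771484375), (77.17155456542969, 14.263907432556152), 54.753910064697266), np.float64(0.00753121559620634), array([[ 392.9, -353. ],
       [ 404.5, -361.2],
       [ 449.1, -298.2],
       [ 437.4, -289.9]], dtype=float32), 956)
```

```bash
python3 -m crank '[[[30,-8,1,0,60],[40,-8,1,0,60],[30,0,0,0,60],[10,0,0,0,60],[5,0,0,0,60]]]';python3 -c "
from h import *
go(438,-301.5,2,145)"
```

```text
time: 3.85
tcp_pos: [0.4446, -0.2997, 0.0091]
ee_rot: [0.679, 0.203, 0.674, -0.21]
contact_force: [0.2, -0.2, -0.3]
width: 0.654
t 3.85 tcp [ 444.6 -299.7    9.1] toolx [ 0.004 -0.011 -1.   ] jawyaw -33.9 F [ 0.17 -0.23 -0.32] w 60.2 q1,q7 [0.14 0.39]
 shift now [ 7.1 -5.1 -4.6]
 roll 1.1  shift after roll [ 7.1 -5.2 -4.5]
```

```bash
python3 -m crank '[[[4,-5,-4.5,1.1,60],[0,0,0,0,40]]]';python3 -c "
from h import *
go(438,-301.5,2,145)"
```

```text
time: 4.05
tcp_pos: [0.4389, -0.3015, 0.0063]
ee_rot: [0.678, 0.209, 0.671, -0.216]
contact_force: [-0.1, 0.1, -0.7]
width: 0.585
t 4.05 tcp [ 438.9 -301.5    6.3] toolx [ 0.006 -0.012 -1.   ] jawyaw -35.0 F [-0.11  0.14 -0.71] w 53.8 q1,q7 [0.15 0.39]
 shift now [ 4.3 -0.4 -0.8]
 roll 0.0  shift after roll [ 4.3 -0.4 -0.8]
```

```bash
python3 -m crank '[[[4.5,0,-0.5,0,30],[0,0,0,0,20]]]';python3 -c "
from h import *
go(438,-301.5,2,145)"
```

```text
time: 4.25
tcp_pos: [0.4399, -0.3018, 0.0035]
ee_rot: [0.679, 0.209, 0.67, -0.216]
contact_force: [-0.6, 0.3, 0.3]
width: 0.416
t 4.25 tcp [ 439.9 -301.8    3.5] toolx [ 0.01  -0.013 -1.   ] jawyaw -35.0 F [-0.58  0.34  0.31] w 38.3 q1,q7 [0.15 0.39]
 shift now [ 1.5 -0.8 -1.7]
 roll 0.0  shift after roll [ 1.5 -0.8 -1.7]
```

```bash
python3 -m crank '[[[2.5,0,-1.5,0,20],[0,0,0,0,10],[0,0,0,0,8],[0,0,0,0,8],[0,0,0,0,8]]]';python3 -c "
from h import *
go(438,-301.5,2,145)"
```

```text
time: 4.75
tcp_pos: [0.4397, -0.301, 0.002]
ee_rot: [0.68, 0.209, 0.669, -0.216]
contact_force: [0.6, 1.2, 0.0]
width: 0.168
t 4.75 tcp [ 439.7 -301.     2. ] toolx [ 0.012 -0.014 -1.   ] jawyaw -34.9 F [0.56 1.16 0.  ] w 15.4 q1,q7 [0.15 0.39]
 shift now [-0.  -1.3 -1.1]
 roll 0.1  shift after roll [-0.  -1.4 -1.1]
```

```bash
python3 -m crank '[[[-10,0,0,0,0],[-20,0,0,0,0],[-30,0,0,0,0],[-20,0,0,0,0],[0,0,0,-6.2,0],[0,0,0,0,0]]]';python3 -c "
from h import *
go(438.7,-102.9,80,151.2); snap('scene','s2');snap('wrist','w2')
a=cv2.imread('pics/s2.png')[200:310,180:400];b=cv2.imread('pics/w2.png')
cv2.imwrite('pics/m2.png',np.hstack([cv2.resize(a,(560,280)),b[:280,120:350]]))"
```

```text
time: 5.35
tcp_pos: [0.4382, -0.3002, 0.0875]
ee_rot: [0.69, 0.171, 0.68, -0.179]
contact_force: [0.0, 0.6, 0.8]
width: 0.168
t 5.35 tcp [ 438.2 -300.2   87.5] toolx [ 0.011 -0.014 -1.   ] jawyaw -28.6 F [0.   0.57 0.84] w 15.5 q1,q7 [0.08 0.39]
 shift now [  4.8 173.4 -94.2]
 roll 0.2  shift after roll [  4.8 173.1 -94.7]
```

View pics/m2.png

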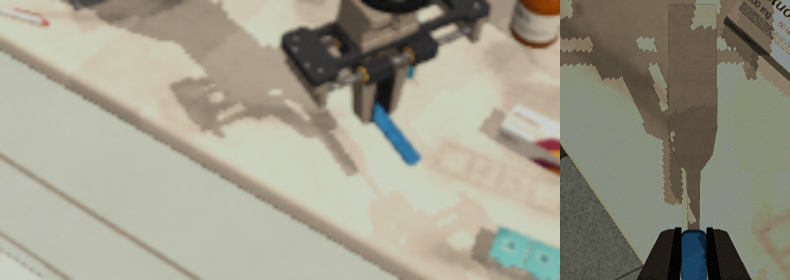

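```bash
cat >> h.py <<'E'
def blade(c):
    P=cloud(c)*1000
    for v in (8,20,40,70,100,130,150,190,240):
        print(v,[P[v,u].round(1).tolist() for u in (238,253,268)])
E
python3 -c "
from h import *
blade(load('w2'))"
```

```text
8 [[493.2, -185.1, 84.6], [499.6, -189.0, 86.2], [505.9, -192.9, 87.7]]
20 [[490.4, -190.1, 86.8], [497.1, -193.5, 85.5], [503.6, -197.3, 86.5]]
40 [[485.9, -198.0, 86.9], [492.6, -201.6, 86.5], [499.3, -205.3, 87.0]]
70 [[478.9, -210.2, 85.7], [485.7, -214.1, 87.4], [492.7, -217.8, 86.7]]
100 [[471.5, -223.3, 86.1], [478.6, -227.2, 86.6], [485.7, -231.1, 85.7]]
130 [[463.6, -237.1, 86.7], [470.9, -241.2, 85.3], [478.2, -245.1, 86.4]]
150 [[458.1, -246.7, 86.6], [465.5, -250.9, 86.0], [473.0, -255.0, 86.2]]
190 [[431.2, -288.4, 0.1], [454.1, -271.6, 86.4], [454.5, -301.2, 0.8]]
240 [[435.2, -288.0, 104.5], [440.2, -296.6, 94.3], [450.0, -295.6, 105.8]]
```

```bash
python3 -m crank '[[[0,20,-12,0,0],[0,35,-20,0,0],[0,35,-20,0,0],[0,35,-20,0,0],[0,30,-16,0,0],[0,10,-5,0,0],[0,0,0,0,0]]]';python3 -c "
from h import *
go(438.7,-102.9,52,151.2); c=snap('wrist','w3'); blade(c)"
```

```text
time: 6.15
tcp_pos: [0.4344, -0.1062, 0.0816]
ee_rot: [0.686, 0.177, 0.68, -0.188]
contact_force: [-1.3, 0.2, -0.6]
width: 0.168
t 6.15 tcp [ 434.4 -106.2   81.6] toolx [ 0.005 -0.016 -1.   ] jawyaw -29.9 F [-1.29  0.2  -0.58] w 15.5 q1,q7 [-0.35 -0.04]
 shift now [29.5  5.4  1.7]
 roll -1.1  shift after roll [29.5  5.3  1.8]
8 [[491.3, 7.4, 80.7], [497.9, 4.0, 79.5], [504.3, 0.1, 80.2]]
20 [[488.7, 3.1, 79.4], [495.2, -0.8, 80.5], [501.8, -4.4, 79.6]]
40 [[484.1, -4.7, 79.5], [490.7, -8.5, 79.9], [497.4, -12.3, 79.4]]
70 [[476.8, -16.9, 79.6], [483.7, -20.8, 79.0], [475.1, -31.9, 250.2]]
100 [[469.1, -29.8, 80.8], [476.1, -33.8, 81.9], [483.1, -37.9, 80.2]]
130 [[460.9, -43.5, 79.9], [468.2, -47.6, 80.5], [475.4, -51.8, 79.5]]
150 [[455.2, -53.0, 79.9], [462.6, -57.3, 79.9], [470.0, -61.5, 80.2]]
190 [[428.0, -92.9, -0.2], [450.9, -77.6, 80.9], [450.5, -106.1, -0.5]]
240 [[431.9, -93.5, 99.3], [436.1, -103.0, 87.1], [446.2, -101.9, 99.3]]
```

View pics/w3.png

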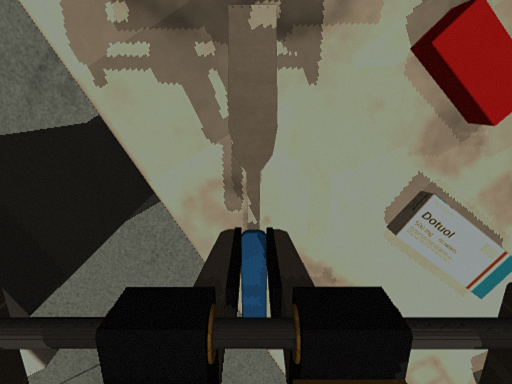

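```bash
python3 -m crank '[[[15,5,2,-1.1,0],[14,0,0,0,0],[0,0,0,0,0]]]';python3 -c "
from h import *
go(438.7,-102.9,52,151.2); c=snap('wrist','w4'); P=cloud(c)*1000; s=P[8:150,240:266].reshape(-1,3); s=s[(s[:,2]>30)&(s[:,2]<70)]
k=s[:,0]*.482+s[:,1]*.876; print(np.polyfit(k-k.mean(),s[:,2],1))
snap('scene','s4'); a=cv2.imread('pics/s4.png')[140:230,160:320]; cv2.imwrite('pics/s4c.png',cv2.resize(a,(800,450),interpolation=cv2.INTER_CUBIC))"
```

```text
time: 6.5
tcp_pos: [0.4393, -0.1075, 0.052]
ee_rot: [0.688, 0.173, 0.681, -0.184]
contact_force: [-0.3, 0.3, -0.7]
width: 0.17
t 6.5 tcp [ 439.3 -107.5   52. ] toolx [ 0.006 -0.018 -1.   ] jawyaw -29.2 F [-0.26  0.3  -0.72] w 15.6 q1,q7 [-0.3   0.02]
 shift now [-0.1  3.8 -2.7]
 roll -0.4  shift after roll [-0.1  3.8 -2.7]
[-9.73049540e-03  5.05037019e+01]
```

View pics/s4c.png

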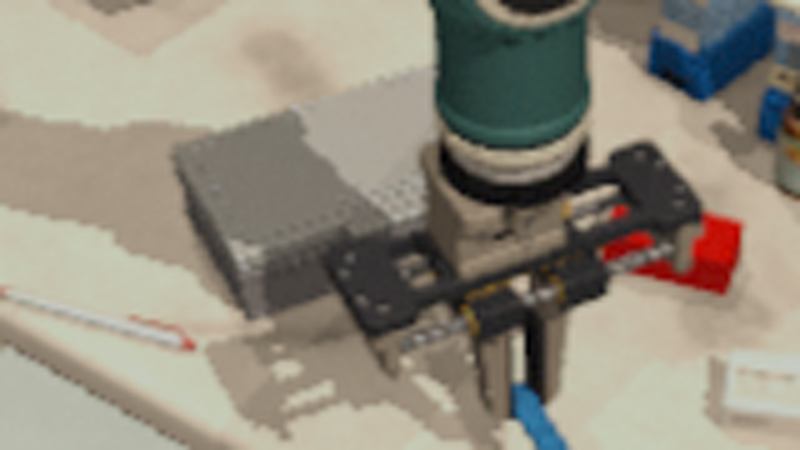

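```bash
python3 -m crank '[[[0,10,-2,-0.4,0],[0,12,0,0,0],[0,12,0,0,0],[0,5,0,0,0]]]';python3 -c "
from h import *
go(466.5,-52.4,52,151.2)"
```

```text
time: 7.0
tcp_pos: [0.4597, -0.0712, 0.0544]
ee_rot: [0.69, 0.172, 0.679, -0.182]
contact_force: [-0.9, -0.3, 0.4]
width: 0.171
t 7.0 tcp [459.7 -71.2  54.4] toolx [ 0.011 -0.018 -1.   ] jawyaw -29.0 F [-0.95 -0.27  0.36] w 15.7 q1,q7 [-0.38 -0.06]
 shift now [ 2.1 19.8 -3.2]
 roll -0.2  shift after roll [ 2.1 19.8 -3.1]
```

```bash
python3 -m crank '[[[2.5,0,-3,0,0],[0.5,8,0,0,0],[0.5,8,0,0,0],[0.5,4,0,0,0]]]';python3 -c "
from h import *
go(466.5,-52.4,52,151.2);c=snap('wrist','w5'); P=cloud(c)*1000; s=P[8:150,240:266].reshape(-1,3); s=s[(s[:,2]>30)&(s[:,2]<70)]
k=s[:,0]*.482+s[:,1]*.876; print(np.polyfit(k-k.mean(),s[:,2],1)); blade(c)"
```

```text
time: 7.4
tcp_pos: [0.4678, -0.0495, 0.05]
ee_rot: [0.69, 0.171, 0.679, -0.181]
contact_force: [-0.4, -0.4, -0.7]
width: 0.166
t 7.4 tcp [467.8 -49.5  50. ] toolx [ 0.011 -0.018 -1.   ] jawyaw -28.9 F [-0.4  -0.37 -0.72] w 15.3 q1,q7 [-0.42 -0.1 ]
 shift now [-1.9 -3.2  0.3]
 roll -0.1  shift after roll [-1.9 -3.2  0.3]
[ 0.22455279 53.87625817]
8 [[521.4, 62.4, 61.0], [527.7, 59.4, 59.4], [533.6, 55.9, 60.5]]
20 [[519.1, 58.3, 60.0], [525.1, 54.9, 60.6], [531.1, 51.4, 61.5]]
40 [[515.1, 51.5, 56.9], [521.4, 48.0, 57.1], [527.7, 44.4, 57.7]]
70 [[508.4, 39.9, 56.1], [514.9, 36.3, 56.3], [521.6, 32.7, 55.2]]
100 [[501.0, 27.5, 47.9], [508.1, 23.6, 48.3], [515.2, 19.7, 48.0]]
130 [[493.1, 13.8, 48.8], [500.4, 9.7, 49.0], [507.7, 5.8, 49.5]]
150 [[487.6, 4.1, 49.1], [495.1, 0.1, 49.3], [502.5, -4.1, 48.8]]
190 [[467.1, -28.7, -0.5], [483.7, -20.6, 49.5], [487.2, -39.4, 0.9]]
240 [[464.4, -37.4, 66.1], [469.1, -46.7, 54.6], [479.3, -45.0, 67.7]]
```

```bash
python3 -m crank '[[[-4,0,0,0,0],[-4,0,0,0,0],[-4,0,0,0,0],[-4,0,0,0,0]]]';python3 -c "
from h import *
go(466.5,-52.4,52,151.2);c=snap('wrist','w6');blade(c)"
```

```text
time: 7.85
tcp_pos: [0.4669, -0.0487, 0.0664]
ee_rot: [0.69, 0.171, 0.68, -0.181]
contact_force: [1.2, 1.3, -3.0]
width: 0.163
t 7.85 tcp [466.9 -48.7  66.4] toolx [ 0.009 -0.018 -1.   ] jawyaw -28.8 F [ 1.22  1.29 -2.98] w 15.0 q1,q7 [-0.44 -0.13]
 shift now [14.4 -3.3  1.2]
 roll -0.0  shift after roll [14.4 -3.3  1.2]
8 [[522.1, 66.9, 61.5], [528.9, 63.5, 60.4], [535.5, 59.7, 60.9]]
20 [[519.5, 62.4, 60.5], [526.0, 58.4, 62.3], [532.9, 55.0, 61.0]]
40 [[514.9, 54.5, 60.0], [521.8, 50.7, 59.9], [528.8, 47.0, 59.1]]
70 [[507.7, 42.2, 55.5], [515.0, 38.2, 56.3], [522.1, 34.1, 57.3]]
100 [[499.8, 28.5, 53.3], [507.3, 24.3, 55.1], [514.9, 20.2, 54.0]]
130 [[491.7, 14.0, 57.1], [499.2, 9.7, 55.9], [506.9, 5.5, 56.6]]
150 [[486.0, 4.0, 57.9], [493.7, -0.4, 57.3], [501.5, -4.5, 58.4]]
190 [[463.4, -31.7, 0.4], [482.2, -20.9, 61.3], [484.6, -44.1, -1.2]]
240 [[463.8, -36.4, 83.1], [468.3, -45.8, 71.0], [478.4, -44.6, 83.0]]
```

```bash
python3 -m crank '[[[1.5,0,0,0,0],[1.5,10,0,0,0],[1.5,10,0,0,0],[0,0,0,0,0]]]';python3 -c "
from h import *
go(487.5,-12,60.5,151.2);c=snap('wrist','w7');blade(c)"
```

```text
time: 8.3
tcp_pos: [0.4774, -0.0308, 0.0621]
ee_rot: [0.69, 0.171, 0.68, -0.182]
contact_force: [0.7, 0.9, -1.1]
width: 0.167
t 8.3 tcp [477.4 -30.8  62.1] toolx [ 0.01  -0.018 -1.   ] jawyaw -28.9 F [ 0.71  0.92 -1.05] w 15.3 q1,q7 [-0.47 -0.16]
 shift now [ 1.3 21.4 -0.3]
 roll -0.1  shift after roll [ 1.3 21.4 -0.2]
8 [[532.5, 84.2, 59.3], [539.0, 80.6, 59.5], [545.5, 76.8, 60.2]]
20 [[529.9, 79.7, 58.9], [536.4, 75.8, 60.2], [543.1, 72.3, 59.1]]
40 [[525.3, 71.6, 59.7], [532.1, 68.0, 59.1], [538.8, 64.2, 59.6]]
70 [[518.2, 59.2, 60.6], [525.0, 55.4, 61.2], [531.8, 51.6, 61.7]]
100 [[510.6, 46.2, 58.7], [517.8, 42.2, 58.1], [525.0, 38.3, 58.1]]
130 [[502.2, 31.8, 52.5], [509.8, 27.7, 53.2], [517.4, 23.5, 54.1]]
150 [[496.6, 22.0, 54.8], [504.2, 17.5, 53.5], [512.0, 13.7, 56.4]]
190 [[474.6, -12.9, -0.2], [492.7, -3.0, 57.4], [495.5, -25.0, -1.3]]
240 [[474.0, -18.8, 78.0], [478.8, -27.8, 67.0], [488.9, -26.3, 79.7]]
```

```bash
python3 -m crank '[[[1.5,9,0,0,0],[1.5,9,0,0,0],[0.5,5,0,0,0],[0,0,0,0,0]]]';python3 -c "
from h import *
go(487.5,-12,59.5,151.2);c=snap('wrist','w8');blade(c)"
```

```text
time: 8.75
tcp_pos: [0.49, -0.009, 0.0581]
ee_rot: [0.69, 0.171, 0.679, -0.182]
contact_force: [1.5, -0.5, 0.2]
width: 0.171
t 8.75 tcp [490.   -9.   58.1] toolx [ 0.011 -0.018 -1.   ] jawyaw -28.9 F [ 1.53 -0.49  0.16] w 15.7 q1,q7 [-0.5 -0.2]
 shift now [-1.3 -3.8 -0.7]
 roll -0.1  shift after roll [-1.3 -3.8 -0.7]
8 [[544.6, 104.9, 60.0], [551.0, 101.5, 59.8], [557.3, 97.8, 60.9]]
20 [[542.1, 100.6, 59.3], [548.5, 96.9, 60.2], [555.2, 93.6, 58.8]]
40 [[537.7, 92.9, 59.0], [544.3, 89.3, 58.8], [550.7, 85.5, 60.8]]
70 [[530.8, 80.9, 57.9], [537.6, 77.1, 58.1], [544.3, 73.3, 59.5]]
100 [[528.4, 66.3, 226.8], [530.4, 64.1, 59.3], [537.3, 60.2, 59.4]]
130 [[515.6, 54.3, 58.7], [522.8, 50.4, 58.9], [529.9, 46.4, 59.2]]
150 [[510.0, 44.8, 58.3], [517.3, 40.5, 57.1], [524.7, 36.2, 56.3]]
190 [[487.8, 9.7, -1.0], [505.6, 19.4, 55.5], [508.4, -2.3, -2.2]]
240 [[486.8, 3.3, 74.9], [491.5, -5.8, 63.5], [501.5, -4.6, 75.5]]
```

```bash
python3 -m crank '[[[-3,0,0,0,0],[-3,0,0,0,0],[-4,0,0,0,0],[-4,0,0,0,0]]]';python3 -c "
from h import *
go(487.5,-12,59.5,151.2);c=snap('wrist','w9');blade(c)"
```

```text
time: 9.2
tcp_pos: [0.4891, -0.0093, 0.0726]
ee_rot: [0.69, 0.172, 0.68, -0.182]
contact_force: [0.4, -0.2, -0.4]
width: 0.169
t 9.2 tcp [489.1  -9.3  72.6] toolx [ 0.01  -0.018 -1.   ] jawyaw -29.0 F [ 0.38 -0.23 -0.44] w 15.6 q1,q7 [-0.52 -0.22]
 shift now [13.1 -3.  -0.3]
 roll -0.2  shift after roll [13.1 -3.  -0.3]
8 [[544.9, 107.1, 63.6], [551.6, 103.1, 64.8], [558.3, 99.3, 65.0]]
20 [[542.2, 102.3, 63.8], [549.0, 98.4, 64.1], [555.8, 94.6, 64.5]]
40 [[537.3, 93.7, 66.4], [544.2, 89.9, 66.1], [551.4, 86.4, 64.3]]
70 [[530.1, 81.0, 67.4], [537.1, 77.1, 67.0], [544.0, 73.2, 68.3]]
100 [[522.5, 67.7, 71.2], [529.6, 63.7, 71.0], [536.8, 59.8, 69.4]]
130 [[514.5, 53.8, 70.0], [521.8, 49.7, 69.7], [529.2, 45.5, 68.9]]
150 [[508.8, 44.0, 69.2], [516.3, 39.8, 69.2], [523.8, 35.5, 68.7]]
190 [[484.4, 5.9, -0.5], [504.5, 18.4, 67.6], [506.4, -6.2, 0.2]]
240 [[485.9, 3.0, 89.2], [490.5, -6.3, 77.4], [500.4, -5.4, 88.9]]
```

```bash
python3 -m crank '[[[-3,0,0,0,0],[-3,0,0,0,0],[-3,0,0,0,0],[-3,0,0,0,0],[-3,0,0,0,0]]]';python3 -c "
from h import *
go(487.5,-12,59.5,151.2);c=snap('wrist','w10');blade(c)"; python3 -m crank '[[[-4,-8,0,0,0],[-4,-8,0,0,0],[-4,-8,0,0,0],[-4,-8,0,0,0],[-4,-8,0,0,0],[-4,-8,0,0,0]]]';python3 -c "
from h import *
go(487.5,-12,59.5,151.2);c=snap('wrist','w11');blade(c)"
```

```text
time: 9.75
tcp_pos: [0.4889, -0.0095, 0.0899]
ee_rot: [0.69, 0.172, 0.679, -0.182]
contact_force: [0.1, -0.4, -1.4]
width: 0.171
t 9.75 tcp [488.9  -9.5  89.9] toolx [ 0.011 -0.018 -1.   ] jawyaw -29.0 F [ 0.07 -0.36 -1.35] w 15.7 q1,q7 [-0.54 -0.24]
 shift now [30.4 -2.5 -0.6]
 roll -0.2  shift after roll [30.4 -2.5 -0.6]
8 [[545.6, 108.5, 73.3], [552.4, 104.3, 75.2], [559.5, 100.4, 75.2]]
20 [[542.4, 102.6, 77.9], [549.5, 99.1, 76.4], [556.5, 95.0, 77.3]]
40 [[537.4, 93.7, 81.9], [544.4, 90.1, 80.5], [551.5, 86.3, 79.9]]
70 [[529.9, 80.5, 86.7], [536.9, 76.7, 86.6], [543.9, 72.9, 86.2]]
100 [[522.6, 67.4, 93.1], [529.4, 63.5, 92.8], [536.3, 59.7, 93.8]]
130 [[515.1, 54.2, 96.1], [522.0, 50.2, 95.3], [529.0, 46.5, 96.7]]
150 [[510.1, 45.4, 99.3], [517.0, 41.5, 99.2], [524.0, 37.7, 99.6]]
190 [[481.2, 1.4, -0.6], [504.3, 18.0, 84.3], [504.7, -11.9, -0.8]]
240 [[486.2, 3.3, 107.8], [490.3, -6.8, 94.3], [500.3, -5.5, 106.6]]
time: 10.4
tcp_pos: [0.4634, -0.0548, 0.1167]
ee_rot: [0.69, 0.172, 0.679, -0.183]
contact_force: [-0.5, -0.5, -0.5]
width: 0.166
t 10.4 tcp [463.4 -54.8 116.7] toolx [ 0.011 -0.018 -1.   ] jawyaw -29.1 F [-0.54 -0.53 -0.54] w 15.2 q1,q7 [-0.5 -0.2]
 shift now [56.7 49.7 -0.7]
 roll -0.3  shift after roll [56.7 49.7 -0.5]
8 [[519.6, 62.2, 104.9], [526.7, 58.6, 103.9], [533.7, 54.8, 103.7]]
20 [[516.8, 57.2, 105.7], [523.8, 53.4, 105.2], [530.8, 49.6, 105.0]]
40 [[511.8, 48.4, 108.9], [518.9, 44.8, 107.6], [525.6, 40.7, 109.4]]
70 [[504.6, 36.1, 103.6], [511.9, 32.0, 104.2], [501.9, 20.4, 285.3]]
100 [[496.6, 22.2, 105.2], [504.1, 18.1, 104.7], [511.5, 13.9, 105.8]]
130 [[488.4, 7.9, 108.1], [495.9, 3.5, 107.0], [503.6, -0.6, 107.9]]
150 [[482.7, -2.1, 108.7], [490.3, -6.5, 107.9], [498.1, -10.7, 109.1]]
190 [[450.9, -50.5, -0.5], [478.9, -26.8, 112.9], [476.9, -65.0, -0.1]]
240 [[460.5, -42.1, 134.3], [464.9, -51.7, 121.7], [474.9, -50.3, 134.3]]
```

```bash
python3 -m crank '[[[-8,8,0,0,0],[-8,8,0,0,0],[-8,8,0,0,0],[-8,10,0,0,0],[0,10,0,0,0],[0,10,0,0,0],[0,10,0,0,0]]]';python3 -c "
from h import *
go(487.5,-12,59.5,151.2);c=snap('wrist','w12');blade(c)"
```

```text
time: 11.15
tcp_pos: [0.4972, 0.0059, 0.1526]
ee_rot: [0.691, 0.173, 0.678, -0.182]
contact_force: [0.6, -0.0, 0.4]
width: 0.168
t 11.15 tcp [497.2   5.9 152.6] toolx [ 0.014 -0.017 -1.   ] jawyaw -29.1 F [ 0.61 -0.    0.39] w 15.5 q1,q7 [-0.63 -0.36]
 shift now [ 93.2 -19.6  -1.7]
 roll -0.3  shift after roll [ 93.2 -19.6  -1.8]
8 [[553.0, 121.4, 147.1], [559.7, 117.8, 146.7], [566.2, 113.9, 147.9]]
20 [[548.5, 112.5, 167.9], [554.5, 109.3, 167.5], [560.6, 106.1, 166.7]]
40 [[546.1, 110.0, 139.5], [553.4, 106.3, 137.4], [560.5, 102.1, 138.9]]
70 [[538.5, 96.8, 139.7], [545.8, 92.7, 139.8], [553.1, 88.6, 140.7]]
100 [[530.6, 82.9, 143.1], [538.0, 78.8, 142.6], [545.4, 74.6, 142.3]]
130 [[522.3, 68.5, 144.0], [529.9, 64.3, 143.9], [537.5, 60.0, 143.3]]
150 [[516.6, 58.6, 145.2], [524.3, 54.3, 145.3], [532.0, 50.2, 146.1]]
190 [[478.7, 1.3, -0.9], [512.7, 33.7, 148.1], [508.1, -14.7, 0.7]]
240 [[494.1, 18.3, 169.6], [498.9, 9.3, 158.5], [508.7, 10.3, 170.1]]
```

View pics/w12.png

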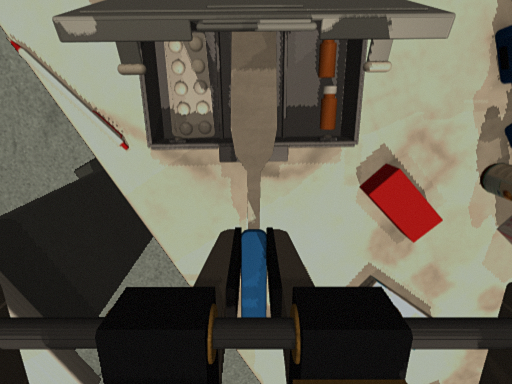

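```bash
python3 -m crank '[[[0,10,0,0,0],[0,10,0,0,0],[0,10,0,0,0],[0,10,0,0,0],[0,10,0,0,0],[0,0,0,0,0],[0,0,0,0,0],[0,0,0,0,0]]]';python3 -c "
from h import *
go(487.5,-12,59.5,151.2);c=snap('wrist','w13');blade(c)"
```

```text
time: 12.0
tcp_pos: [0.524, 0.0559, 0.1506]
ee_rot: [0.69, 0.171, 0.679, -0.182]
contact_force: [0.7, 0.2, -0.7]
width: 0.17
t 12.0 tcp [524.   55.9 150.6] toolx [ 0.012 -0.018 -1.   ] jawyaw -28.9 F [ 0.69  0.16 -0.65] w 15.6 q1,q7 [-0.68 -0.43]
 shift now [ 91.9 -76.2  -0.9]
 roll -0.1  shift after roll [ 91.9 -76.2  -1. ]
8 [[579.9, 173.0, 139.0], [586.9, 169.3, 138.7], [593.9, 165.5, 138.6]]
20 [[577.4, 168.8, 135.9], [584.4, 164.7, 136.8], [591.8, 161.2, 134.6]]
40 [[572.6, 160.4, 135.4], [579.8, 156.4, 136.2], [586.8, 152.2, 137.4]]
70 [[564.9, 146.9, 137.6], [572.3, 142.9, 136.9], [579.6, 138.8, 138.5]]
100 [[557.0, 133.0, 139.3], [564.5, 128.9, 140.3], [571.9, 124.8, 140.4]]
130 [[548.9, 118.7, 142.3], [556.5, 114.5, 142.8], [564.0, 110.3, 142.5]]
150 [[543.2, 108.8, 143.5], [550.9, 104.4, 143.2], [558.6, 100.0, 142.5]]
190 [[506.0, 52.3, 1.5], [539.3, 83.5, 145.2], [535.1, 36.9, 4.2]]
240 [[520.7, 68.1, 167.0], [562.1, 131.2, 319.3], [535.4, 60.1, 167.6]]
```

View pics/w13.png

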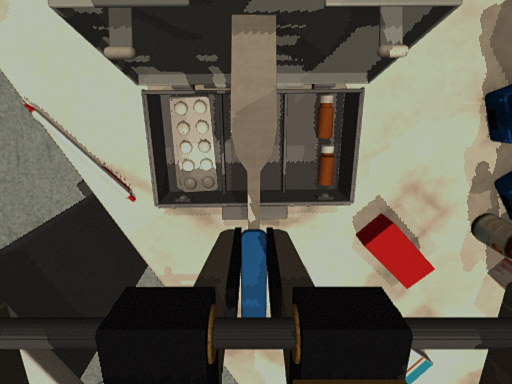

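```bash
python3 -m crank '[[[-5,-20,0,0,0],[0,-40,0,0,0],[0,-40,0,0,0],[0,-45,0,0,0],[0,-40,16,0,0],[0,-40,20,0,0],[0,-40,20,0,0],[0,-35,15,0,0],[0,-20,5,0,0],[0,0,0,0,0]]]';python3 -c "
from h import *
go(430,-270,30,151.2)"
```

```text
time: 13.05
tcp_pos: [0.4205, -0.2824, 0.1642]
ee_rot: [0.691, 0.176, 0.676, -0.185]
contact_force: [-0.0, -0.3, 0.5]
width: 0.166
t 13.05 tcp [ 420.5 -282.4  164.2] toolx [ 0.017 -0.017 -1.   ] jawyaw -29.5 F [-0.   -0.29  0.47] w 15.2 q1,q7 [-0.1  0.3]
 shift now [134.1  16.4  -0.9]
 roll -0.7  shift after roll [134.1  16.4  -0.7]
```

Correct and descend; the tip should touch and pivot level.

```bash
python3 -m crank '[[[35,8,0,0,0],[40,8,0,0,0],[40,0,0,0,0],[10,0,0,0,0],[5,0,0,0,0],[5,0,0,0,0]]]';python3 -c "
from h import *
go(430,-270,3,151.2)"
```

```text
time: 13.65
tcp_pos: [0.4304, -0.2708, 0.03]
ee_rot: [0.693, 0.178, 0.673, -0.185]
contact_force: [-0.7, -0.3, -1.0]
width: 0.165
t 13.65 tcp [ 430.4 -270.8   30. ] toolx [ 0.024 -0.016 -1.   ] jawyaw -29.8 F [-0.7  -0.27 -0.98] w 15.2 q1,q7 [0.04 0.47]
 shift now [27.   0.6 -1.6]
 roll -1.0  shift after roll [27.   0.6 -1.6]
```

```bash
python3 -m crank '[[[5,0,0,0,0],[5,0,0,0,0],[5,0,0,0,0],[5,0,0,0,0],[4,0,0,0,0],[2,0,0,0,0],[0,0,0,0,0]]]';python3 -c "
from h import *
go(430,-270,2.5,151.2); c=snap('wrist','w14'); blade(c)"
```

```text
time: 14.35
tcp_pos: [0.4342, -0.2729, 0.0063]
ee_rot: [0.696, 0.178, 0.671, -0.185]
contact_force: [-0.4, 0.1, 1.8]
width: 0.166
t 14.35 tcp [ 434.2 -272.9    6.3] toolx [ 0.032 -0.019 -0.999] jawyaw -29.8 F [-0.4   0.12  1.84] w 15.3 q1,q7 [0.08 0.51]
 shift now [ 3.6  0.4 -5.3]
 roll -1.0  shift after roll [ 3.6  0.5 -5.3]
8 [[491.6, -157.8, 0.5], [498.0, -162.0, 2.4], [505.1, -165.3, 0.2]]
20 [[488.8, -162.5, 0.5], [495.6, -166.3, 0.3], [502.2, -170.2, 1.4]]
40 [[484.1, -170.5, 0.4], [490.8, -174.6, 1.8], [497.8, -178.3, 0.8]]
70 [[476.6, -183.2, 1.5], [483.5, -187.2, 2.9], [490.5, -191.2, 2.4]]
100 [[468.7, -196.4, 2.5], [475.9, -200.5, 2.9], [483.1, -204.6, 2.4]]
130 [[460.5, -210.2, 3.2], [467.8, -214.5, 2.4], [475.1, -218.6, 4.0]]
150 [[454.8, -219.8, 3.9], [462.3, -224.1, 4.3], [469.7, -228.4, 4.3]]
190 [[441.9, -241.5, -0.9], [450.4, -244.7, 4.2], [457.8, -250.8, -1.0]]
240 [[430.9, -260.5, 22.9], [435.5, -270.2, 10.6], [445.5, -268.7, 23.9]]
```

```bash
python3 -m crank '[[[2,0,0,0,0],[2,0,0,0,0],[0,0,0,0,0],[0,0,0,0,25],[0,0,0,0,40],[0,0,0,0,50]]]';python3 -c "
from h import *
go(430,-270,2.5,151.2)";python3 -m crank '[[[-20,0,0,0,60],[-40,0,0,0,80],[-45,0,0,0,91],[-40,0,0,0,91]]]';python3 -c "
from h import *
go(558,-438,120,0); c=snap('wrist','w15'); P=cloud(c)
C=c['color'].astype(int); print(rect(P,(.35,-.4,-.01),(.5,-.2,.02),C[...,2]>C[...,0]+50))
snap('top','t15');b=load('t15')
print('small',rect(cloud(b),(.5,-.5,.024),(.62,-.38,.036)))"
```

```text
time: 15.0
tcp_pos: [0.4347, -0.2729, 0.0021]
ee_rot: [0.696, 0.178, 0.67, -0.185]
contact_force: [-0.4, -0.2, 0.1]
width: 0.409
t 15.0 tcp [ 434.7 -272.9    2.1] toolx [ 0.033 -0.019 -0.999] jawyaw -29.8 F [-0.39 -0.16  0.05] w 37.6 q1,q7 [0.09 0.51]
 shift now [-0.6  0.2 -5.5]
 roll -1.0  shift after roll [-0.6  0.3 -5.5]
time: 15.4
tcp_pos: [0.4262, -0.2682, 0.146]
ee_rot: [0.691, 0.178, 0.675, -0.185]
contact_force: [0.8, -0.2, 0.7]
width: 0.753
t 15.4 tcp [ 426.2 -268.2  146. ] toolx [ 0.019 -0.015 -1.   ] jawyaw -29.8 F [ 0.8  -0.21  0.74] w 69.3 q1,q7 [-0.12  0.3 ]
 shift now [ 31.1 -81.7 198.1]
 roll -29.8  shift after roll [  31.1 -169.4  131.3]
(((419.0708923339844, -300.958251953125), (78.73114013671875, 14.118586540222168), 60.12443161010742), np.float64(0.007410065765778433), array([[ 393.341  , -331.57614],
       [ 405.58337, -338.60886],
       [ 444.80078, -270.34036],
       [ 432.5584 , -263.30765]], dtype=float32), 892)
small (((558.4443359375, -438.5381774902344), (80.434326171875, 39.26036834716797), 86.06266021728516), np.float64(0.029610590972310887), array([[ 536.09894, -477.3125 ],
       [ 575.26666, -480.00836],
       [ 580.78973, -399.76385],
       [ 541.622  , -397.068  ]], dtype=float32), 311)
```

View pics/w15.png

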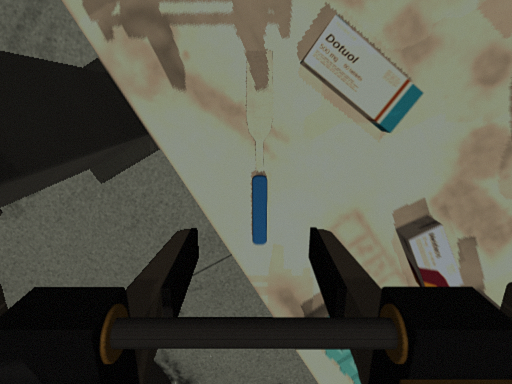

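```bash
python3 -m crank '[[[0,-16,40,0,75],[0,-16,40,0,75],[0,-16,40,0,75],[0,-16,40,0,75],[0,-16,36,0,75],[5,0,0,-8.5,75],[5,0,0,-8.5,75],[5,0,0,-8.5,75],[0,0,0,0,75]]]';python3 -c "
from h import *
go(558.3,-438.5,60,-4)"
```

```text
time: 16.4
tcp_pos: [0.5638, -0.4369, 0.1304]
ee_rot: [0.715, 0.018, 0.698, -0.022]
contact_force: [-0.3, 0.4, -0.4]
width: 0.814
t 16.4 tcp [ 563.8 -436.9  130.4] toolx [ 0.023 -0.006 -1.   ] jawyaw -3.3 F [-0.26  0.44 -0.35] w 74.9 q1,q7 [0.26 0.87]
 shift now [70.2 -1.6 -7.1]
 roll 0.7  shift after roll [70.2 -1.7 -7.1]
```

```bash
python3 -m crank '[[[30,-1.5,-7,0.7,75],[30,0,-1,0,75],[20,0,-1,0,75],[10,0,-1,0,75],[0,0,0,0,75]]]';python3 -c "
from h import *
go(558.3,-438.5,19.5,-4)"
```

```text
time: 16.9
tcp_pos: [0.5558, -0.4377, 0.0364]
ee_rot: [0.715, 0.029, 0.698, -0.032]
contact_force: [0.6, 0.3, 0.1]
width: 0.811
t 16.9 tcp [ 555.8 -437.7   36.4] toolx [ 0.024 -0.005 -1.   ] jawyaw -5.0 F [0.56 0.33 0.14] w 74.6 q1,q7 [0.29 0.9 ]
 shift now [17.  -0.5  2.1]
 roll -1.0  shift after roll [17.  -0.6  2.1]
```

```bash
python3 -m crank '[[[8,0,2,-1,75],[6,0,0.5,0,75],[3,0,0,0,60],[0,0,0,0,45],[0,0,0,0,35],[0,0,0,0,30],[0,0,0,0,30]]]';python3 -c "
from h import *
go(558.3,-438.5,19.5,-4)"
```

```text
time: 17.6
tcp_pos: [0.5616, -0.4394, 0.0223]
ee_rot: [0.717, 0.022, 0.696, -0.027]
contact_force: [0.4, 0.3, -1.2]
width: 0.426
t 17.6 tcp [ 561.6 -439.4   22.3] toolx [ 0.029 -0.009 -1.   ] jawyaw -4.0 F [ 0.41  0.28 -1.2 ] w 39.1 q1,q7 [0.3  0.92]
 shift now [ 2.7  0.7 -3.4]
 roll 0.0  shift after roll [ 2.7  0.7 -3.4]
```

```bash
python3 -m crank '[[[-15,0,0,0,30],[-30,0,0,0,30],[-40,0,0,0,30],[-30,0,0,8.3,30],[0,0,0,8.3,30],[0,0,0,8.2,30],[0,0,0,0,30]]]';python3 -c "
from h import *
np.set_printoptions(precision=1,suppress=True)
go(500,0,140,-28.8)
c=load('w13')
for p in [(142,88),(364,88),(155,208),(352,205)]: print(px(c,*p,.046)*1000)
for p in [(226,97),(285,97),(229,185),(284,185)]: print(px(c,*p,.017)*1000)
"
```

```text
time: 18.3
tcp_pos: [0.5584, -0.4398, 0.1502]
ee_rot: [0.696, 0.181, 0.67, -0.182]
contact_force: [-0.5, 0.9, -0.6]
width: 0.425
t 18.3 tcp [ 558.4 -439.8  150.2] toolx [ 0. -0. -1.] jawyaw -29.8 F [-0.5  0.9 -0.6] w 39.1 q1,q7 [0.2 0.5]
 shift now [   3.4  352.7 -269.4]
 roll -1.0  shift after roll [   3.4  357.3 -263.2]
[487.8 181.9  46. ]
[654.3  89.9  46. ]
[435.3  86.6  46. ]
[602.7  -4.   46. ]
[544.9 142.2  17. ]
[594.3 114.8  17. ]
[503.2  65.4  17. ]
[553.4  37.3  17. ]
```

```bash
python3 -m crank '[[[0,25,-20,-1,30],[0,42,-32,0,30],[0,45,-34,0,30],[0,45,-34,0,30],[0,45,-34,0,30],[0,45,-34,0,30],[0,45,-34,0,30],[0,35,-26,0,30],[0,20,-15,0,30],[0,0,0,0,30]]]';python3 -c "
from h import *
go(546,88.5,120,-28.8)
c=snap('wrist','w16')
"
```

```text
time: 19.3
tcp_pos: [0.4914, -0.0333, 0.1456]
ee_rot: [0.703, 0.161, 0.674, -0.163]
contact_force: [-0.1, 0.4, 0.1]
width: 0.428
t 19.3 tcp [491.4 -33.3 145.6] toolx [ 0.039 -0.013 -0.999] jawyaw -26.5 F [-0.07  0.4   0.08] w 39.4 q1,q7 [-0.62 -0.17]
 shift now [ 26.1 133.2  -6.6]
 roll 2.3  shift after roll [ 26.1 132.9 -11.8]
```

View pics/w16.png

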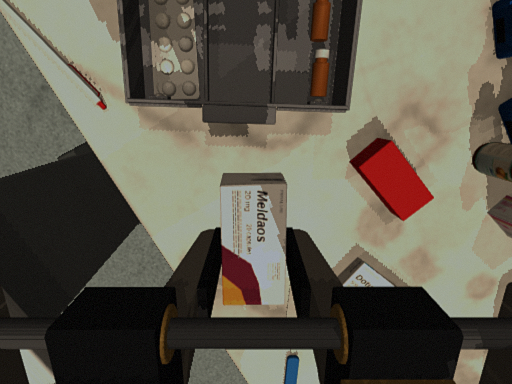

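```bash
python3 -m crank '[[[0,20,-4,2.3,30],[0,25,-4,0,30],[0,25,-4,0,30],[0,25,0,0,30],[0,20,0,0,30],[0,10,0,0,30],[0,5,0,0,30],[0,0,0,0,30]]]';python3 -c "
from h import *
go(546,88.5,60,-28.8)
"
```

```text
time: 20.15
tcp_pos: [0.5497, 0.0749, 0.1494]
ee_rot: [0.701, 0.177, 0.667, -0.182]
contact_force: [-0.0, 0.1, -0.7]
width: 0.428
t 20.15 tcp [549.7  74.9 149.4] toolx [ 0.046 -0.018 -0.999] jawyaw -29.4 F [-0.04  0.13 -0.68] w 39.4 q1,q7 [-0.77 -0.41]
 shift now [ 88.8   9.4 -14.2]
 roll -0.6  shift after roll [ 88.8   9.6 -14.1]
```

```bash
python3 -m crank '[[[20,5,-5,-0.6,30],[25,5,-5,0,30],[25,0,-4,0,30],[15,0,-1,0,30],[0,0,0,0,30]]]';python3 -c "
from h import *
go(546,88.5,27,-28.8)
c=snap('wrist','w17')
P=cloud(c)*1000
for u,v in [(225,190),(280,190),(252,190),(252,290),(235,290),(275,290)]: print(u,v,P[v,u].round(1))"
```

```text
time: 20.65
tcp_pos: [0.5456, 0.0838, 0.0626]
ee_rot: [0.702, 0.176, 0.666, -0.18]
contact_force: [-0.1, -0.6, 1.1]
width: 0.428
t 20.65 tcp [545.6  83.8  62.6] toolx [ 0.048 -0.019 -0.999] jawyaw -29.2 F [-0.06 -0.57  1.07] w 39.4 q1,q7 [-0.7  -0.32]
 shift now [35.5  4.1 -3.8]
 roll -0.4  shift after roll [35.5  4.1 -3.7]
225 190 [548.7 122.4  69.4]
280 190 [575.5 106.5  68.3]
252 190 [561.9 115.1  70.3]
252 290 [530.2  58.5  70.3]
235 290 [521.1  63.9  70.2]
275 290 [542.2  50.1  68.9]
```

View pics/w17.png

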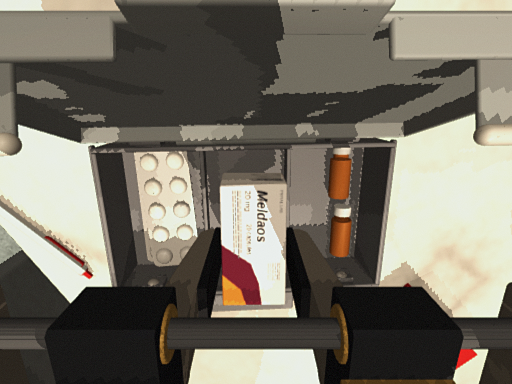

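```bash
python3 -m crank '[[[12,2,-2,0,30],[10,0,-1,0,30],[8,0,0,0,30],[4,0,0,0,30],[0,0,0,0,30]]]';python3 -c "
from h import *
go(546,86.5,26,-28.8)"
```

```text
time: 21.2
tcp_pos: [0.5488, 0.086, 0.0295]
ee_rot: [0.704, 0.177, 0.664, -0.18]
contact_force: [0.1, -0.8, 0.2]
width: 0.425
t 21.2 tcp [548.8  86.   29.5] toolx [ 0.054 -0.018 -0.998] jawyaw -29.3 F [ 0.12 -0.82  0.15] w 39.1 q1,q7 [-0.67 -0.29]
 shift now [ 3.3 -0.9 -2.9]
 roll -0.5  shift after roll [ 3.3 -0.9 -2.9]
```

```bash
python3 -m crank '[[[2,0,-1.5,0,30],[1,0,0,0,30],[0,0,0,0,30],[0,0,0,0,45],[0,0,0,0,50],[0,0,0,0,52],[0,0,0,0,52]]]';python3 -c "
from h import *
go(546,86.5,26,-28.8)"
```

```text
time: 21.9
tcp_pos: [0.5485, 0.087, 0.0273]
ee_rot: [0.705, 0.178, 0.663, -0.179]
contact_force: [0.0, -0.4, 1.0]
width: 0.563
t 21.9 tcp [548.5  87.   27.3] toolx [ 0.056 -0.017 -0.998] jawyaw -29.2 F [ 0.02 -0.4   0.99] w 51.8 q1,q7 [-0.66 -0.29]
 shift now [ 1.1 -1.7 -2. ]
 roll -0.4  shift after roll [ 1.1 -1.6 -2. ]
```

```bash
python3 -m crank '[[[-10,0,0,0,52],[-20,0,0,0,52],[-35,-5,0,0,52],[-40,-30,0,0,52],[-20,-45,0,0,52],[0,-50,0,0,52],[0,-50,0,0,52],[0,0,0,0,52]]]';python3 - <<'E'
from h import *
np.set_printoptions(precision=1,suppress=True)
go(546,86.5,26,-28.8)
c=snap('wrist','w18'); b=snap('top','t18'); P=cloud(b)
print('carton',rect(P,(.48,.02,.025),(.61,.16,.04),(b['color'].min(-1)>110)))
print('long',rect(P,(.5,-.3,.013),(.63,-.15,.027)))
print('amber',rect(P,(.35,.28,.06),(.5,.42,.1)))
x=cv2.resize(cv2.imread('pics/t18.png')[130:250,100:400],(800,320),interpolation=cv2.INTER_CUBIC)
y=cv2.resize(cv2.imread('pics/w18.png'),(370,278))
o=np.zeros((600,800,3),np.uint8); o[:320]=x; o[320:598,:370]=y; cv2.imwrite('pics/m18.png',o)
E
```

```text
time: 22.7
tcp_pos: [0.4529, -0.0721, 0.1588]
ee_rot: [0.707, 0.178, 0.662, -0.177]
contact_force: [-0.1, 0.2, -0.1]
width: 0.563
t 22.7 tcp [452.9 -72.1 158.8] toolx [ 0.1 -0.  -1. ] jawyaw -29.1 F [-0.1  0.2 -0.1] w 51.8 q1,q7 [-0.6 -0.2]
 shift now [135.9 181.5  -3.8]
 roll -0.3  shift after roll [135.9 181.6  -2.9]
carton (((549.7626342773438, 89.11018371582031), (74.15428161621094, 32.93484878540039), 64.71966552734375), np.float64(0.03316978555931061), array([[519. ,  62.6],
       [548.8,  48.6],
       [580.5, 115.6],
       [550.7, 129.7]], dtype=float32), 92)
long (((568.9153442382812, -228.83926391601562), (45.97325134277344, 110.60429382324219), 24.055374145507812), np.float64(0.020352481402904743), array([[ 525.4, -187.7],
       [ 570.5, -288.7],
       [ 612.4, -270. ],
       [ 567.4, -169. ]], dtype=float32), 490)
amber (((421.9087219238281, 359.370849609375), (40.06406021118164, 45.82685089111328), 46.84081268310547), np.float64(0.08405824985324975), array([[391.5, 360.4],
       [424.9, 329.1],
       [452.3, 358.3],
       [418.9, 389.7]], dtype=float32), 209)
```

Run:
```python
from h import *
np.set_printoptions(precision=1,suppress=True)
b=load('t18'); P=cloud(b); P=P.reshape(-1,3)*1000
s=P[(P[:,2]>20)&(P[:,2]<230)]-[545,89,0]; x=s[:,0]*.482+s[:,1]*.876; y=-s[:,0]*.876+s[:,1]*.482
for a in range(-60,140,10):
    m=(x>a)&(x<a+10)&(abs(y)<85); m2=(x>a)&(x<a+10)&(abs(y)<14)
    print(a,m.sum(), np.percentile(s[m,2],[10,50,90]) if m.sum() else '', np.percentile(s[m2,2],[10,50,90]) if m2.sum() else '')
C=b['color'].astype(int); print('handle',rect(cloud(b),(.37,-.4,-.01),(.48,-.25,.03),C[...,2]>C[...,0]+60))
```

```text
-60 125 [40.8 45.3 48. ] [43.4 46.1 47.9]
-50 33 [28.2 42.4 46.9] [23.4 40.4 49.6]
-40 41 [29.6 33.1 35.3] [30.3 32.9 35.9]
-30 45 [21.5 33.4 36.7] [30.4 33.9 36.9]
-20 43 [30.1 33.2 35.8] [31.1 33.5 36. ]
-10 41 [29.4 33.7 36.5] [30.1 34.4 36.5]
0 41 [29.6 33.  36.7] [31.8 33.5 36.5]
10 42 [29.5 32.7 35.3] [30.9 33.  35.9]
20 43 [27.9 32.1 34.6] [30.2 32.8 35. ]
30 36 [28.4 32.7 36.3] [29.3 33.3 36.5]
40 6 [24.8 29.7 49.1] [47.3 47.3 47.3]
50 208 [29.1 46.4 53.6] [28.1 46.6 52.9]
60 235 [49.3 53.9 67.3] [48.9 53.4 64.1]
70 321 [ 67.9  82.1 100.9] [69.1 83.2 98.1]
80 340 [103.6 120.3 148.9] [104.2 117.9 129.9]
90 263 [135.5 155.1 164.5] [135.  153.2 167.4]
100 9 [163.  163.9 165.7] [163.3 163.7 164.3]
110 0  
120 0  
130 0  
handle (((419.630615234375, -298.1178283691406), (75.1747055053711, 13.805638313293457), 59.71559143066406), np.float64(0.007810082980656067), array([[ 394.7, -327.1],
       [ 406.6, -334.1],
       [ 444.5, -269.1],
       [ 432.6, -262.2]], dtype=float32), 102)
```

```bash
python3 -c "
from cell import arm
print(arm.hand_in())"
```

```text
the job is handed in; nothing more can be done
None
```

The job is handed in, at about 23 s of the 64 s allowed; the hand-in gives no verdict.

**What I did:** I gripped the spatula by the front of its handle. My first pry, with the blade about 40 mm under the lip, failed: the blade tipped in the grip and the lid did not move. I slid it in to about 86 mm and lifted again, which popped the lid off its catches. I then swung the lid back with the blade tip until it fell open to its stop. I laid the spatula down about 0.2 m in front of the case and put the small carton in the middle compartment.

**Last checks, from depth data only** (the picture limit was reached, so I did not look at the final scene):

| Item | Measured | Needed |
|---|---|---|
| Lid angle | about 1.84 rad | above 1.65 rad |
| Carton position | about 5 mm from the compartment's centre | within 22 mm |
| Carton height | top at 33 mm, which means it sits on the floor | on the floor |
| Carton direction | within about 0.06 rad of lengthwise | within 0.35 rad |
| Spatula | handle top about 8 mm above the worktop, as when it lay flat at the start | flat, clear of the case |
| Longer carton | not measurably moved (under 1 mm) | within 30 mm |
| Amber bottle | within about 3 mm, which is measurement noise | within 30 mm |

**Not directly measured:**
- The contact force between blade and lid. The lid rose on the blade during the lift, so the first step should have counted.
- The carton's direction came from a coarse fit on 92 points.

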